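# Line up the culture dishes and show the middle one to the inspection camera

## Robot

A 6-joint arm with a two-finger parallel gripper is mounted at the origin on a cart in front of the work surface, level with it; the furniture and walls round the work are solid. World frame = base frame: x ahead of the robot, y to its left, z up, the work surface at z = 0. Lengths are in mm, angles in rad, forces in N, time in s.
With the tool pointing down it reaches from about 275 to 825 mm from the base axis. Payload 5.2 kg.
Tool frame: the origin (TCP) lies at the very end of the fingers, on their centre line; the grasp point (between the pads) lies 19 mm behind it; z points along the fingers, y is the direction in which the jaws open and shut (so a half turn about z gives the same grasp; the last joint's range is limited). The gripper opens to 93 mm and grips with 3 to 60 N. Pads are 15 mm wide; open, the fingers measure 128 mm over their backs; the gripper's body (75 mm by 188 mm) begins 65 mm behind the grasp point.
Start: joints at [1.011, 0.259, 1.535, -0, 1.348, -0.203], TCP at [192.081, 515.373, 218.653] pointing down, gripper open.
Joint ranges: [-3.14, 3.14], [-0.91, 2.08], [0.19, 2.58], [-1.22, 4.36], [0.22, 2.71], [-3.12, 3.12]. Speed limits (rad/s): [2.57, 2.57, 3.14, 3.14, 3.14, 3.14].

## Interface

Orientations are given as [roll, pitch, yaw] about the fixed x, y, z axes, in that order (R = Rz(yaw) Ry(pitch) Rx(roll)).
In Python, from bench import robot gives the robot as it stands. The module is installed in compiled form; this text tells all that it offers. Calls block until the motion is done:
- robot.move_ptp(position, orientation): joint-space move of the TCP to a pose.
- robot.move_linear(position, ori=None, speed=150, f_stop=None): straight line of the TCP; ori=None keeps the orientation; speed is the mean speed in mm/s. With f_stop (N) it stops when the force on the tool has changed by that much, and returns True; else False.
- robot.move_j(angles): joint-space move.
- robot.move_gripper(opening): opening from 0.0 (shut) to 1.0 (fully open); the grip force is fixed at half the most; returns when the fingers have stopped.
- robot.sleep(seconds).
- robot.inverse_kinematics(position, orientation): joint angles nearest the present ones, or None.
- robot.get_image(name): name is "scene" or "top" or "wrist"; returns a dict with "img" (384x512x3 uint8, blue, green, red), "fovy" (degrees; the focal length in pixels is half the picture's height over the tangent of half this angle, whatever the lens; pixels are square), "cx", "cy" (the principal point, pixels), "eye" and "orientation" of the camera in the world. Camera axes: x right, y down, z forward; pixel columns grow to the right and rows downward; lengths in mm; the calibration is good to about 2 mm. A picture is of the moment at which its call begins. There is no depth.
A pose or a line that the arm cannot do raises robot.MotionError and nothing moves.
- robot.hand_in(): hands the job in, once; it reports no verdict.
Readings, each from a call of its own:
- robot.current_t(): time.
- robot.current_qpos(): joint angles.
- robot.current_joint_vel(): joint speeds.
- robot.current_joint_efforts(): joint torques, N m.
- robot.current_tcp_pos(): TCP position.
- robot.current_eef_rot(): TCP orientation.
- robot.current_contact_force(): force on the tool from outside, world axes, zero at the start.
- robot.current_ft_torque(): the same for the moment, N m.
- robot.current_gripper_width(): opening from 0.0 (shut) to 1.0 (fully open).
Only numpy, scipy, OpenCV 4.12 (cv2) and the standard library are available. Lean on these libraries where they do the work, as an engineer would, in place of code of your own. Each camera call takes 0.05 s, during which the arm holds its last target.

## Task

Push the three culture dishes back until each lies flat against the front of the aluminium straightedge, in the order they stand, then pick up the middle one and hold it right way up in front of the small upward-looking inspection camera: 10 cm from the lens, centred on it, with the dish's underside squarely facing the lens. Finish while still holding it there in the gripper, keep still, and leave the other two dishes in line against the straightedge; do not knock the camera or the other things on the table.

Things in the scene. Friction and masses are not known exactly. Their poses are not given: they have to be found in the camera images.
- dish_a: flat round plastic culture dish (tan filling inside a white rim), 58 mm across, 14 mm tall, about 32 g, one solid piece (the fingers cannot go inside the rim; grasp it across the outside). Origin: centre of its underside; z up out of its top. Starts lying flat on the table in front of the straightedge, one of three dishes about 12 cm apart along it, in any order
- dish_b: flat round plastic culture dish (pink filling inside a white rim), 62 mm across, 14 mm tall, about 32 g, one solid piece (the fingers cannot go inside the rim; grasp it across the outside). Origin: centre of its underside; z up out of its top. Starts lying flat on the table in front of the straightedge, one of three dishes about 12 cm apart along it, in any order
- dish_c: flat round plastic culture dish (plain white flat top), 55 mm across, 14 mm tall, about 32 g, one solid piece (the fingers cannot go inside the rim; grasp it across the outside). Origin: centre of its underside; z up out of its top. Starts lying flat on the table in front of the straightedge, one of three dishes about 12 cm apart along it, in any order
- straightedge: bare aluminium bar fixed on the table, 380 mm long, 22 mm deep, 12 mm tall. Origin: on the table under the middle of its front face (the face towards the robot); y along the bar, x from the front face back through the bar (away from the robot); the dishes lie on its -x side and touch it when their centres are one radius from that face
- camera_stand: foot and fork of the inspection camera, fixed on the table: round dark foot 80 mm across, grey fork 78 mm wide, 91 mm tall. Origin: centre of its underside; the camera leans to the foot's own -x side (roughly towards the robot)
- camera_lens (a point): front centre of the lens of the camera, a black cylinder 46 mm across and 70 mm long with a 36 mm lens barrel, pivoting in the fork 80 mm above the table with this point 48 mm along its axis from the pivot. It looks up, 0.35 to 0.60 rad from vertical. z points straight out of the lens (viewing direction), y along the fork's pivot, which is stiff
- loupe: black stand magnifier, 37 mm across, 40 mm tall, standing. Bystander; origin at the centre of its underside
- spare_eyepiece: black microscope eyepiece, 38 mm across, 52 mm tall, standing. Bystander; origin at the centre of its underside
- tape_roll: roll of paper tape lying flat, 66 mm across, 19 mm tall. Bystander; origin at the centre of its underside
- specimen_jar_2: specimen pot with white screw lid, 50 mm across, 58 mm tall. Bystander; origin at the centre of its underside
- eraser: block eraser, 20 x 43 x 12 mm. Bystander; origin at the centre of its underside
- tweezers_curved: curved tweezers lying on the table, 115 mm long along their own y, 9 mm tall. Bystander; origin at the centre of its underside

How it is judged:
By the outcome, as a careful person would: the job done as asked, in the order asked, and still so for the second after the job is handed in, while the arm keeps its last pose, push and grip.
It also fails if it takes over 61 s, if anything falls off the work surface, if the arm or the gripper's body presses on something with over 40 N, if the wrist force passes 120 N, or if a joint passes its speed limit or range.

## Working session

There is one attempt and no reset: what is moved stays moved. The work goes in short steps, each a Python script; the robot and the scene stay as the last script left them, time stands still between calls to the robot, and variables do not carry over. Pictures are saved under pics/ and viewed, and the job is handed in when it is done.

```bash
mkdir -p pics; ls; cat > h.py <<'E'
import numpy as np, cv2
from scipy.spatial.transform import Rotation as R
from bench import robot
def Rm(o): return R.from_euler('xyz',o).as_matrix()
def rays(im,uv):
    uv=np.atleast_2d(np.array(uv,float)); f=im['img'].shape[0]/2/np.tan(np.radians(im['fovy'])/2)
    d=np.c_[(uv[:,0]-im['cx'])/f,(uv[:,1]-im['cy'])/f,np.ones(len(uv))]
    return np.array(im['eye'],float), d@ORI(im['orientation']).T
def ORI(o):
    o=np.array(o,float)
    return o if o.shape==(3,3) else Rm(o)
def onplane(im,uv,z):
    e,d=rays(im,uv); t=(z-e[2])/d[:,2]; return e+d*t[:,None]
def proj(im,P):
    P=np.atleast_2d(P); f=im['img'].shape[0]/2/np.tan(np.radians(im['fovy'])/2)
    c=(P-np.array(im['eye']))@ORI(im['orientation'])
    return np.c_[im['cx']+f*c[:,0]/c[:,2],im['cy']+f*c[:,1]/c[:,2]]
def save(im,n): cv2.imwrite('pics/'+n+'.png',im['img'])
E
python3 - <<'E'
from h import *
import pickle
for n in ['scene','top','wrist']:
    im=robot.get_image(n); save(im,n+'0'); pickle.dump(im,open(n+'0.pkl','wb'))
    print(n,{k:v for k,v in im.items() if k!='img'})
print(robot.current_t(),robot.current_tcp_pos(),robot.current_eef_rot())
E
```

```text
pics
scene {'fovy': 44.012670012548924, 'cx': 245.34892696651005, 'cy': 191.28677974155403, 'eye': array([ 483.03441842,  821.21497498, 1349.31879935]), 'orientation': array([-2.52462901,  0.00774081, -3.06256342])}
top {'fovy': 43.108213098378165, 'cx': 254.39977919425175, 'cy': 184.83403610009555, 'eye': array([ 453.35601875,  -66.59242222, 1521.73960484]), 'orientation': array([-3.05916811e+00, -1.82573707e-03, -1.55844196e+00])}
wrist {'fovy': 63.14713079088806, 'cx': 258.7159721996984, 'cy': 187.69868595349743, 'eye': array([125.34773993, 540.29309557, 385.06242135]), 'orientation': array([2.87876390e+00, 6.12492749e-04, 1.21361023e+00])}
0.15 [191.86255135 515.02075142 218.0126103 ] [-3.14023497e+00 -2.53491738e-04  2.78482100e+00]
```

View pics/scene0.png

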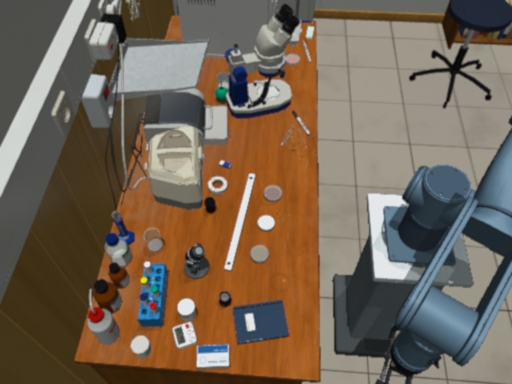

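View pics/top0.png

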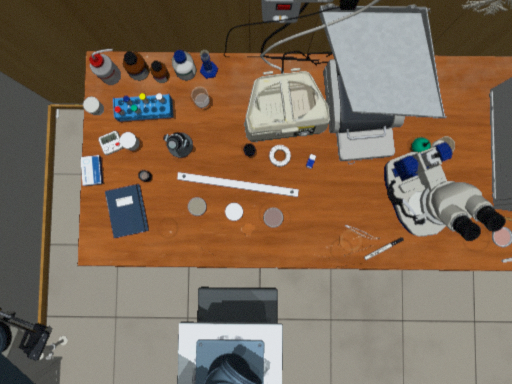

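View pics/wrist0.png

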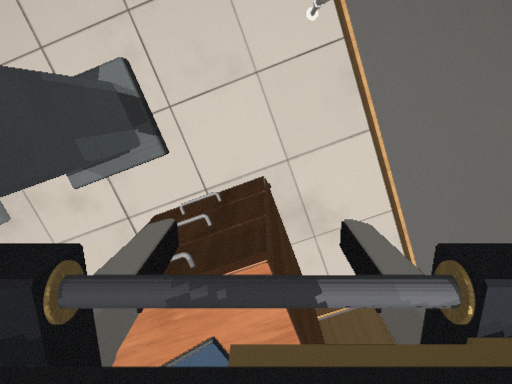

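```bash
python3 - <<'E'
from h import *
import pickle
t=pickle.load(open('top0.pkl','rb'));s=pickle.load(open('scene0.pkl','rb'))
a=cv2.resize(t['img'][125:245,130:330],None,fx=4,fy=4,interpolation=cv2.INTER_CUBIC)
b=cv2.resize(s['img'][165:315,150:300],None,fx=4,fy=4,interpolation=cv2.INTER_CUBIC)
cv2.imwrite('pics/topc.png',a);cv2.imwrite('pics/scenec.png',b)
for n,uv,z in [('tan',(197,206),14),('white',(234,212),14),('pink',(273,217),14),('bar',(178,179),12),('barR',(298,195),12),('cam',(179,145),60),('loupe',(145,176),20),('black',(250,150),30),('tape',(280,155),19),('eraser',(311,160),10),('tweez',(362,232),5),('jar',(131,142),50)]:
    print(n,onplane(t,uv,z).round(0))
E
```

```text
tan [[510. 109.  14.]]
white [[493.  -6.  14.]]
pink [[ 479. -127.   14.]]
bar [[593. 171.  12.]]
barR [[ 548. -204.   12.]]
cam [[693. 163.  60.]]
loupe [[601. 272.  20.]]
black [[685. -53.  30.]]
tape [[ 672. -146.   19.]]
eraser [[ 659. -244.   10.]]
tweez [[ 436. -404.    5.]]
jar [[702. 311.  50.]]
```

View pics/topc.png

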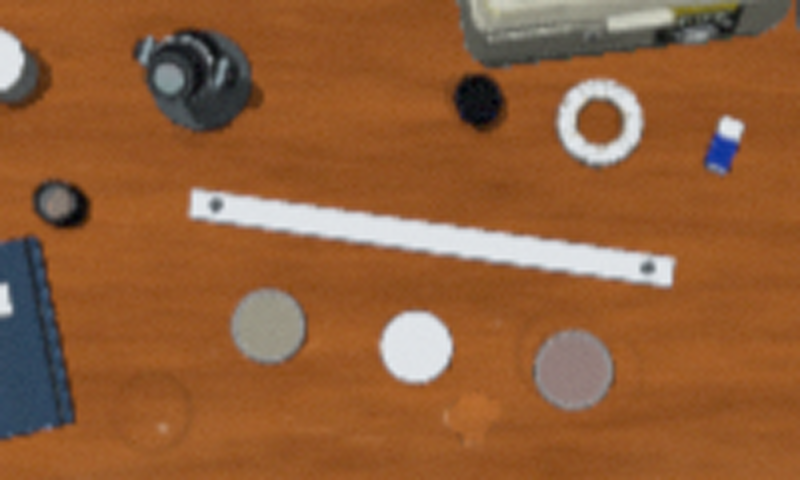

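View pics/scenec.png

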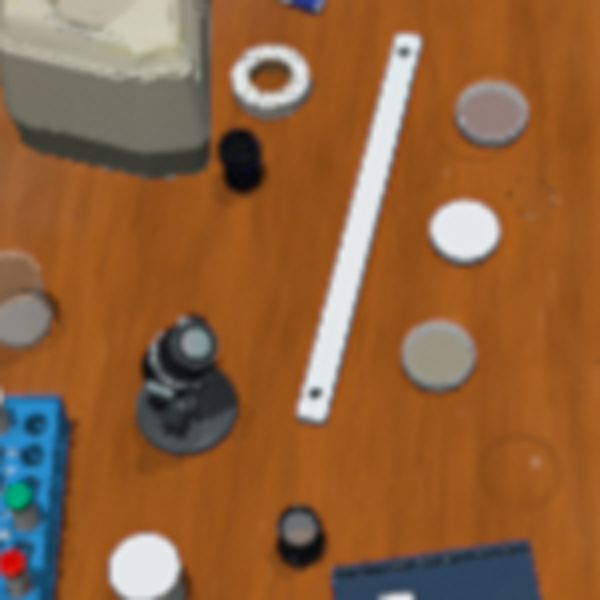

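```bash
python3 - <<'E'
from h import *
import pickle
for i,(p,y) in enumerate([((500,20,330),0.12),((600,120,330),0.12)]):
    robot.move_ptp(list(p),[np.pi,0,y])
    im=robot.get_image('wrist'); save(im,f'w{i+1}'); pickle.dump(im,open(f'w{i+1}.pkl','wb'))
    print(im['eye'],im['orientation'],robot.current_qpos(),robot.current_t())
E
```

```text
[571.57930404  29.45187139 496.97214541] [ 2.88093926e+00  6.92697374e-04 -1.44963291e+00] [-1.81862605e-01  1.15317577e-01  1.44519493e+00  2.32488844e-04
  1.58131758e+00  1.26722125e+00] 2.3333
[671.6413335  129.6152377  496.28386239] [ 2.87954770e+00 -2.07857505e-05 -1.44917071e+00] [ 1.56663643e-02  3.28826639e-01  1.17318159e+00 -5.61876397e-04
  1.64034869e+00  1.46564648e+00] 3.0083
```

View pics/w1.png

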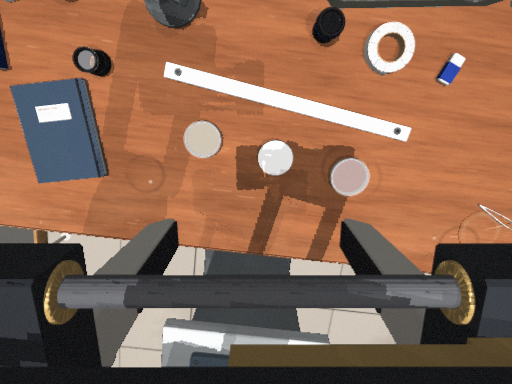

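View pics/w2.png

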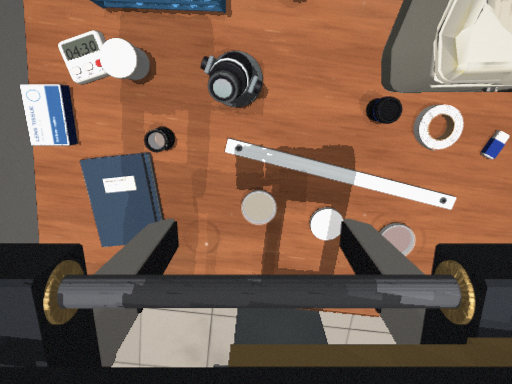

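```bash
python3 - <<'E'
from h import *
import pickle
w1=pickle.load(open('w1.pkl','rb'));w2=pickle.load(open('w2.pkl','rb'))
# bar: wrist1, white low-saturation
for nm,im,roi in [('w1',w1,(155,50,420,150)),('w2',w2,(220,130,465,215))]:
    hsv=cv2.cvtColor(im['img'],cv2.COLOR_BGR2HSV)
    m=((hsv[...,1]<90)&(hsv[...,2]>100)).astype(np.uint8)
    k=np.zeros_like(m);k[roi[1]:roi[3],roi[0]:roi[2]]=1
    cs,_=cv2.findContours(m*k,cv2.RETR_EXTERNAL,cv2.CHAIN_APPROX_NONE)
    c=max(cs,key=cv2.contourArea)[:,0]
    P=onplane(im,c,12)[:,:2].astype(np.float32)
    r=cv2.minAreaRect(P);b=cv2.boxPoints(r);print(nm,'bar',r,b.round(1).tolist())
    cs,_=cv2.findContours(m,cv2.RETR_EXTERNAL,cv2.CHAIN_APPROX_NONE)
    for c in cs:
        A=cv2.contourArea(c)
        if 600<A<2500:
            P=onplane(im,c[:,0],14)[:,:2].astype(np.float32)
            (x,y),rr=cv2.minEnclosingCircle(P)
            print(nm,cv2.boundingRect(c),A,'circ',x,y,rr,'ell',cv2.fitEllipse(P))
x=cv2.resize(w2['img'][40:120,190:280],None,fx=7,fy=7,interpolation=cv2.INTER_CUBIC);cv2.imwrite('pics/w2c.png',x)
t=pickle.load(open('top0.pkl','rb'));s=pickle.load(open('scene0.pkl','rb'))
a=cv2.resize(t['img'][125:165,155:205],None,fx=8,fy=8,interpolation=cv2.INTER_CUBIC)
b=cv2.resize(s['img'][235:285,175:220],None,fx=8,fy=8,interpolation=cv2.INTER_CUBIC)
o=np.zeros((400,800,3),np.uint8);o[:320,:400]=a;o[:400,400:760]=b
cv2.imwrite('pics/tc.png',o)
E
```

```text
w1 bar ((579.636962890625, -15.834991455078125), (380.906494140625, 23.144790649414062), 82.51232147216797) [[543.2999877929688, -203.1999969482422], [566.2999877929688, -206.1999969482422], [615.9000244140625, 171.5], [593.0, 174.5]]
w1 (386, 284, 76, 24) 1297.0 circ 285.36785888671875 -296.00592041015625 69.43433380126953 ell ((287.1445007324219, -306.579345703125), (44.82844924926758, 144.66653442382812), 0.17768926918506622)
w1 (57, 284, 69, 24) 1245.0 circ 215.52398681640625 284.281982421875 63.401668548583984 ell ((211.681640625, 282.653076171875), (46.52275466918945, 137.19053649902344), 7.888400077819824)
w1 (289, 258, 67, 18) 833.5 circ 315.4655456542969 -111.8621597290039 57.80766296386719 ell ((313.56182861328125, -97.09479522705078), (29.59372329711914, 143.25119018554688), 3.0318596363067627)
w1 (163, 246, 48, 30) 1008.0 circ 298.91571044921875 121.31510162353516 47.786285400390625 ell ((298.4587707519531, 118.70699310302734), (56.379920959472656, 82.80058288574219), 25.925931930541992)
w1 (344, 219, 79, 55) 1313.5 circ 368.1234130859375 -207.32528686523438 85.6908798217
[... 2001 characters left out ...]
53640365600586 ell ((495.536376953125, -3.6048030853271484), (53.07901382446289, 57.76625442504883), 110.93456268310547)
w2 (241, 190, 36, 35) 921.0 circ 510.02886962890625 110.42337036132812 29.681650161743164 ell ((510.1142272949219, 110.11372375488281), (56.91143035888672, 57.47410202026367), 130.810302734375)
w2 (413, 104, 51, 47) 1707.0 circ 671.7764892578125 -144.63690185546875 37.86009979248047 ell ((671.6629638671875, -145.27288818359375), (66.58209991455078, 74.73609924316406), 176.05416870117188)
w2 (20, 84, 50, 62) 2387.0 circ 616.2855224609375 446.59088134765625 53.68389129638672 ell ((616.304443359375, 447.02001953125), (67.97103881835938, 109.10399627685547), 96.72235107421875)
```

View pics/w2c.png

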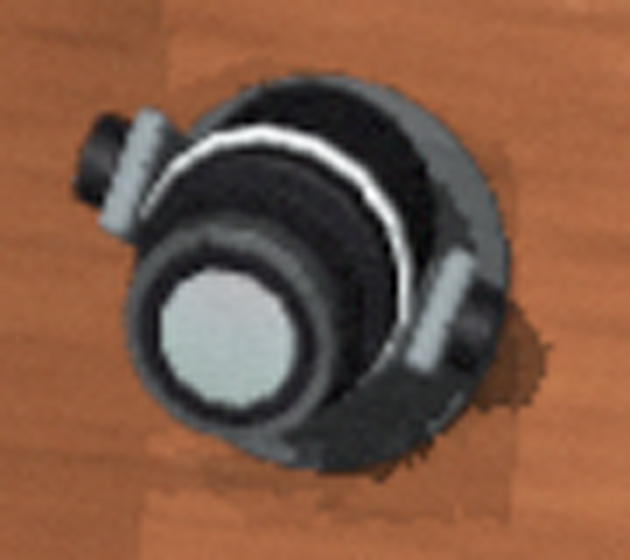

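View pics/tc.png

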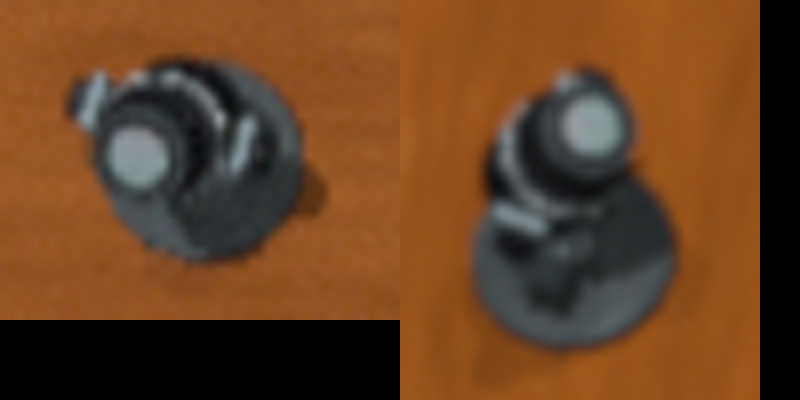

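```bash
python3 - <<'E'
from h import *
import pickle
o=[]
for i,p in enumerate([(570,260,250),(570,70,250),(610,160,290)]):
    robot.move_ptp(list(p),[np.pi,0,-0.131]); robot.sleep(0.2)
    im=robot.get_image('wrist'); pickle.dump(im,open(f'v{i}.pkl','wb'))
    L=np.array([675,168,122]);u=proj(im,L)[0];print(u,im['eye'],robot.current_t())
    save(im,f'v{i}')
    x0,y0=int(np.clip(u[0]-65,0,382)),int(np.clip(u[1]-65,0,250));print(x0,y0)
    o.append(cv2.resize(im['img'][y0:y0+130,x0:x0+130],None,fx=3,fy=3,interpolation=cv2.INTER_CUBIC))
cv2.imwrite('pics/va.png',np.hstack(o[:2]));cv2.imwrite('pics/vb.png',o[2])
E
```

```text
[345.15236836  54.60138246] [642.32743887 248.98092213 418.6462641 ] 3.9583
280 0
[137.59181263  81.90133954] [641.64175877  62.47163267 417.08605804] 4.9917
72 16
[242.26572552 112.50613316] [681.25503978 149.857701   456.41744375] 5.75
177 47
```

View pics/va.png

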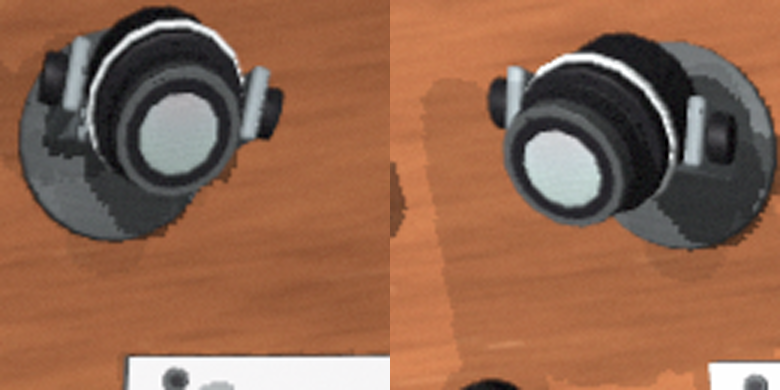

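View pics/vb.png

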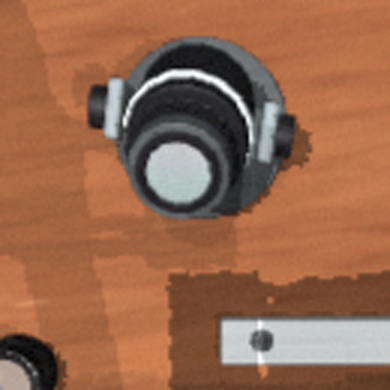

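```bash
cat > tri.py <<'E'
from h import *
import pickle
def tri(obs):
    A=np.zeros((3,3));b=np.zeros(3)
    for im,uv in obs:
        e,d=rays(im,uv);d=d[0]/np.linalg.norm(d[0]);M=np.eye(3)-np.outer(d,d);A+=M;b+=M@e
    X=np.linalg.solve(A,b)
    return X,[np.round(proj(im,X)[0]-uv,2).tolist() for im,uv in obs]
I={n:pickle.load(open(n+'.pkl','rb')) for n in ['v0','v1','v2','w2','top0','scene0']}
seed={'v0':(339,44),'v1':(129,72),'v2':(237,105),'w2':(222,88),'top0':(172,144),'scene0':(199,250)}
lens=[];
for n,im in I.items():
    hsv=cv2.cvtColor(im['img'],cv2.COLOR_BGR2HSV)
    m=((hsv[...,2]>(120 if n in('top0','scene0') else 135))&(hsv[...,1]<60)).astype(np.uint8)
    cs,_=cv2.findContours(m,cv2.RETR_EXTERNAL,cv2.CHAIN_APPROX_NONE)
    c=[c for c in cs if cv2.pointPolygonTest(c,tuple(map(float,seed[n])),False)>=0]
    if not c: print(n,'none');continue
    e=cv2.fitEllipse(c[0]);print(n,e);lens.append((im,np.array(e[0])))
X,r=tri(lens[:4]);print('lens wrist',X,r)
X2,r2=tri(lens);print('lens all',X2,r2)
off={'v0':(280,0),'v1':(72,16),'v2':(177,47)}
K={'L':{'v0':(55,78),'v1':(109,102),'v2':(97,106)},'R':{'v0':(270,112),'v1':(330,138),'v2':(286,138)}}
W={'L':(100,160),'R':(478,325)}
P={}
for k in K:
    obs=[(I[n],(np.array(p)+.5)/3-.5+off[n]) for n,p in K[k].items()]+[(I['w2'],(np.array(W[k])+.5)/7-.5+[190,40])]
    P[k],r=tri(obs);print(k,P[k],r)
piv=(P['L']+P['R'])/2;print('piv',piv,'knob vec',P['R']-P['L'])
a=X-piv;print('len',np.linalg.norm(a),'axis',a/np.linalg.norm(a),'tilt',np.arccos(a[2]/np.linalg.norm(a)))
y=P['L']-P['R'];y[2]=0;y/=np.linalg.norm(y)
a2=a-y*(a@y);a2/=np.linalg.norm(a2);print('perp axis',a2,'tilt',np.arccos(a2[2]),'az',np.arctan2(a2[1],a2[0]),'along y',a@y)
E
python3 tri.py
```

```text
v0 ((338.9541320800781, 44.05563735961914), (23.039405822753906, 26.79463768005371), 36.65604782104492)
v1 ((129.0289306640625, 71.69219970703125), (20.592342376708984, 27.5241756439209), 133.7200927734375)
v2 ((235.9161376953125, 104.126220703125), (18.690284729003906, 20.819171905517578), 110.99137878417969)
w2 ((221.96453857421875, 87.69770812988281), (16.622262954711914, 19.117769241333008), 132.55718994140625)
top0 ((171.78884887695312, 144.01548767089844), (5.525565147399902, 6.710669040679932), 136.2879180908203)
scene0 ((198.4279022216797, 250.4279022216797), (5.441527843475342, 5.8619866371154785), 135.0)
lens wrist [684.20908117 173.19811093 123.21911623] [[-0.06, -0.08], [-0.06, 0.05], [-0.0, -0.01], [0.09, 0.06]]
lens all [683.93720566 173.57382553 121.4421533 ] [[-0.97, 0.7], [0.4, 0.63], [-0.2, 0.3], [-0.08, 0.34], [0.18, 0.44], [-0.97, -0.31]]
L [711.7813335  202.09757624  87.31953664] [[-0.24, -1.05], [0.23, 0.14], [-0.0, 0.4], [0.05, 0.34]]
R [692.13296887 133.29984742  85.5357658 ] [[-0.02, -0.33], [0.03, -0.0], [-0.07, -0.53], [-0.08, 0.72]]
piv [701.95715118 167.69871183  86.42765122] knob vec [-19.64836463 -68.79772882  -1.78377084]
len 41.21709932525396 axis [-0.43059969  0.13342518  0.89262625] tilt 0.46765854783145144
perp axis [-0.43338032  0.12377174  0.8926713 ] tilt 0.4675586138700629 az 2.863402242710497 along y 0.41406351425747356
```

```bash
cat >> tri.py <<'E'
print('----')
from scipy.optimize import least_squares
cont=[]
for n in ['v0','v1','v2','w2']:
    im=I[n];f=8
    x0,y0=int(seed[n][0])-20,int(seed[n][1])-20
    big=cv2.resize(im['img'][y0:y0+40,x0:x0+40],None,fx=f,fy=f,interpolation=cv2.INTER_CUBIC)
    hsv=cv2.cvtColor(big,cv2.COLOR_BGR2HSV);g=big.max(2).astype(int)
    m=((hsv[...,2]>115)&(hsv[...,1]<80)).astype(np.uint8)
    cs,_=cv2.findContours(m,cv2.RETR_EXTERNAL,cv2.CHAIN_APPROX_NONE)
    c=[c for c in cs if cv2.pointPolygonTest(c,(160.,160.),False)>=0][0][:,0]
    c=cv2.convexHull(c)[:,0] if n!='x' else c
    e=cv2.fitEllipse(c);print(n,e)
    # even samples of fitted ellipse
    th=np.linspace(0,2*np.pi,48,endpoint=False);ang=np.radians(e[2])
    p=np.c_[e[1][0]/2*np.cos(th),e[1][1]/2*np.sin(th)]@np.array([[np.cos(ang),np.sin(ang)],[-np.sin(ang),np.cos(ang)]])+e[0]
    cont.append((im,(p+.5)/f-.5+[x0,y0]))
def nrm(q): 
    v=np.array([q[0],q[1],1.]);return v/np.linalg.norm(v)
def res(q,idx,C=None):
    n=nrm(q[:2]);c=q[3:6];out=[]
    for i in idx:
        e,d=rays(*cont[i]);t=((c-e)@n)/(d@n);Pp=e+d*t[:,None];out.append(np.linalg.norm(Pp-c,axis=1)-q[2])
    return np.concatenate(out)
for idx in [[0,1,2,3],[0,1,2],[0,1],[0,1,3]]:
    s=least_squares(res,[-.4,.12,12,*X],args=(idx,))
    n=nrm(s.x);print(idx,'n',n,'tilt',np.arccos(n[2]),'az',np.arctan2(n[1],n[0]),'r',s.x[2],'c',s.x[3:],'rms',np.sqrt(np.mean(s.fun**2)),'piv',s.x[3:]-48*n)
for k in K:
    obs=[(I[n],(np.array(p)+.5)/3-.5+off[n]) for n,p in K[k].items()]+[(I['w2'],(np.array(W[k])+.5)/7-.5+[190,40])]
    print(k,[onplane(i,u,80)[0,:2].round(1).tolist() for i,u in obs])
E
python3 tri.py | sed '1,/----/d'
```

```text
v0 ((163.77346801757812, 163.7773895263672), (197.3115234375, 227.48187255859375), 37.764068603515625)
v1 ((163.13035583496094, 161.71649169921875), (175.1866912841797, 232.5297088623047), 133.77536010742188)
v2 ((154.86192321777344, 156.45654296875), (160.3166961669922, 177.44284057617188), 114.76263427734375)
w2 ((163.64642333984375, 161.71238708496094), (144.69970703125, 163.5704803466797), 136.97645568847656)
[0, 1, 2, 3] n [-0.40563934  0.09347459  0.90924102] tilt 0.4293392092020074 az 2.9151086219849445 r 11.194436012748502 c [683.92923104 173.20466452 123.27887606] rms 0.0695048715554972 piv [703.39991954 168.71788437  79.63530731]
[0, 1, 2] n [-0.40970487  0.09433053  0.90732776] tilt 0.43391256018276153 az 2.915296155484913 r 11.203714694151776 c [683.91270366 173.19513994 123.28042183] rms 0.07409162451110267 piv [703.57853737 168.66727465  79.72868914]
[0, 1] n [-0.40598789  0.08813986  0.90961816] tilt 0.4284323046018346 az 2.9278104184429448 r 11.17933580669031 c [683.87567198 173.1776602  123.31757066] rms 0.0641492366047009 piv [703.36309093 168.94694712  79.65589903]
[0, 1, 3] n [-0.40130047  0.08831275  0.91167911] tilt 0.4234442317090894 az 2.9249790140628606 r 11.173383859652956 c [683.91194806 173.19570365 123.30105086] rms 0.06502880497378612 piv [703.17437057 168.95669165  79.54045378]
L [[712.3, 200.9], [713.5, 205.4], [712.8, 203.1], [712.9, 203.5]]
R [[692.7, 131.4], [693.0, 134.5], [691.7, 133.0], [693.3, 133.4]]
```

```bash
cat >> h.py <<'E'
YB=-0.131
n2=np.array([np.cos(YB),np.sin(YB),0]); u2=np.array([-np.sin(YB),np.cos(YB),0])
C=np.array([684,173.2,123.2]); T,AZ=0.43,2.89
AX=np.array([np.sin(T)*np.cos(AZ),np.sin(T)*np.sin(AZ),np.cos(T)])
def toolR(phi):  # tool z=-AX, x near world dir phi
    z=-AX; x=np.array([np.cos(phi),np.sin(phi),0]); x-=z*(x@z); x/=np.linalg.norm(x)
    return np.c_[x,np.cross(z,x),z]
E
python3 - <<'E'
from h import *
for phi in [-.25,-.13,0,.3,-.6]:
    M=toolR(phi);o=R.from_matrix(M).as_euler('xyz');p=C+100*AX-M[:,2]*3
    print(phi,p.round(1),o.round(3),robot.inverse_kinematics(list(p),list(o)))
down=[np.pi,0,YB]
robot.move_gripper(0.32)
dish={'tan':((509.9,109.8),29),'white':((495.1,-4.8),27.5),'pink':((479,-125.9),31)}
for k in ['tan','white','pink']:
    c=np.array([*dish[k][0],0]);r=dish[k][1]
    e0=np.sqrt(r*r-225)+7.5
    pre=c-n2*(r+18);gap=565.7-c@n2-r
    robot.move_ptp(list(pre+[0,0,70]),down)
    robot.move_linear(list(pre+[0,0,5]),speed=120)
    st=robot.current_tcp_pos()
    q=c+n2*(gap-8-e0)+[0,0,5]
    s1=robot.move_linear(list(q),speed=80,f_stop=8)
    s2=None
    if not s1: s2=robot.move_linear(list(q+n2*18),speed=25,f_stop=4)
    t=robot.current_tcp_pos();F=robot.current_contact_force()
    print(k,s1,s2,st,t,'center along n',np.dot(t,n2)+e0,'exp',565.7-r,'F',F.round(1),robot.current_t())
    robot.move_linear(list(t-n2*25),speed=100)
    robot.move_linear(list(t-n2*25+[0,0,65]),speed=150)
robot.move_ptp([480,20,330],down)
im=robot.get_image('wrist');save(im,'p1');import pickle;pickle.dump(im,open('p1.pkl','wb'))
print(robot.current_t())
E
```

```text
-0.25 [642.4 183.9 216.8] [ 3.141 -0.43  -0.25 ] [ 0.2161197   0.27040144  1.60818301 -0.2444339   0.88926147  2.15530612]
-0.13 [642.4 183.9 216.8] [ 3.081 -0.426 -0.105] [ 0.2161197   0.27040144  1.60818301 -0.2444339   0.88926147  2.02342594]
0 [642.4 183.9 216.8] [ 3.017 -0.413  0.05 ] [ 0.2161197   0.27040144  1.60818301 -0.2444339   0.88926147  1.88147174]
0.3 [642.4 183.9 216.8] [ 2.89  -0.352  0.389] [ 0.2161197   0.27040144  1.60818301 -0.2444339   0.88926147  1.56198957]
-0.6 [642.4 183.9 216.8] [-2.973 -0.397 -0.666] [ 0.2161197   0.27040144  1.60818301 -0.2444339   0.88926147  2.53722164]
tan False True [464.19661251 115.99768057   5.4917084 ] [521.56378083 108.21891842   4.36697039] center along n 535.2780810374928 exp 536.7 F [-0.2  1.   0.2] 9.8333
white False True [450.42024552   1.63003337   5.1025781 ] [509.85885761  -6.6305105    4.44735644] center along n 536.9052423086305 exp 538.2 F [-0.2 -0.2  0.1] 13.3083
pink False True [ 430.88156303 -119.0156439     5.12388569] [ 486.31377291 -126.58261701    4.44035242] center along n 533.3111768759463 exp 534.7 F [-1.6 -0.3  0.4] 16.775
18.95
```

View pics/p1.png

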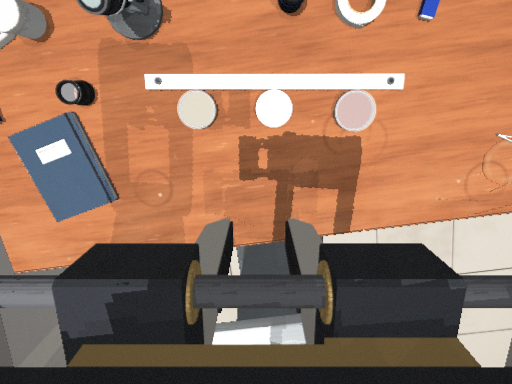

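```bash
cat > meas.py <<'E'
from h import *
import pickle,sys
im=pickle.load(open(sys.argv[1],'rb'))
f=6
x0,y0=130,60;sub=im['img'][60:150,130:420]
hsv=cv2.cvtColor(im['img'],cv2.COLOR_BGR2HSV)
m=((hsv[...,1]<90)&(hsv[...,2]>100)).astype(np.uint8);
b=m.copy();b[:70]=0;b[91:]=0;b[:,:140]=0;b[:,410:]=0
ys,xs=np.nonzero(b)
col=[x for x in range(150,400) if not (170<x<225 or 250<x<300 or 328<x<382)]
P=onplane(im,[(x,ys[xs==x].max()+.5) for x in col],12)
k=np.polyfit(P[:,1],P[:,0],1);print('front face x=%.1f + %.4f y'%(k[1],k[0]))
nn=np.array([1,-k[0]])/np.hypot(1,k[0]);fd=np.mean(P[:,:2]@nn)
d=m.copy();d[:95]=0;d[140:]=0
for n,(a,e),r in [('tan',(170,225),29),('white',(250,300),27.5),('pink',(328,382),31)]:
    q=np.zeros_like(d);q[:,a:e]=d[:,a:e]
    # lower half circle fit by columns extents
    ys,xs=np.nonzero(q)
    if len(ys)==0: print(n,'absent');continue
    c=max(cv2.findContours(q,cv2.RETR_EXTERNAL,cv2.CHAIN_APPROX_NONE)[0],key=cv2.contourArea)[:,0]
    c=c[c[:,1]>97];pp=onplane(im,c,14)[:,:2]
    A=np.c_[2*pp,np.ones(len(pp))];s=np.linalg.lstsq(A,(pp**2).sum(1),rcond=None)[0]
    rr=np.sqrt(s[2]+s[:2]@s[:2]);print(n,s[:2].round(1),'r',rr.round(1),'gap',(fd-s[:2]@nn-r).round(1),'along u',(s[:2]@u2[:2]).round(1))
E
python3 meas.py p1.pkl
python3 - <<'E'
import cv2
i=cv2.imread('pics/p1.png');cv2.imwrite('pics/p1c.png',cv2.resize(i[65:140,140:410],None,fx=2.9,fy=2.9,interpolation=2))
E
```

```text
front face x=570.2 + 0.1325 y
tan [555.9 103.7] r 28.8 gap -1.2 along u 175.4
white [541.6 -10.5] r 27.3 gap -0.6 along u 60.3
pink [ 522.9 -130.3] r 30.7 gap -1.3 along u -60.8
```

View pics/p1c.png

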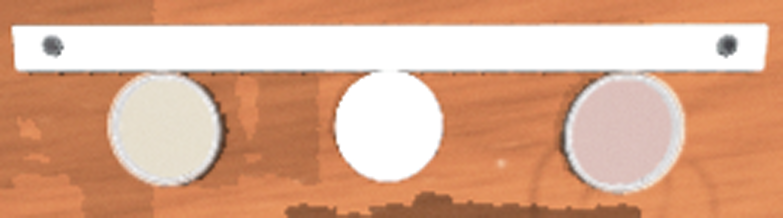

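```bash
python3 - <<'E'
from h import *
import pickle
down=[np.pi,0,YB]
robot.move_gripper(0.8)
c=n2*537.6+u2*60.2
robot.move_ptp(list(c+[0,0,60]),down)
robot.move_linear(list(c+[0,0,12]),speed=120)
s=robot.move_linear(list(c+[0,0,2]),speed=30,f_stop=8)
print(s,robot.current_tcp_pos(),robot.current_t())
robot.move_gripper(0.0)
print(robot.current_gripper_width(),robot.current_tcp_pos(),robot.current_contact_force().round(1))
robot.move_linear(list(c+[0,0,120]),speed=100)
robot.sleep(.2)
print(robot.current_gripper_width(),robot.current_tcp_pos(),robot.current_t())
for n in ['wrist','scene','top']:
    im=robot.get_image(n);save(im,'g_'+n);pickle.dump(im,open(f'g_{n}.pkl','wb'))
E
```

```text
False [540.74288338 -10.51399474   1.8770659 ] 21.9333
0.5839770179684535 [540.93259101 -10.57848681   2.09218304] [-0.1 -0.8  1.5]
0.5846642779673286 [540.55716295 -10.48704697 119.4278877 ] 23.9333
```

View pics/g_wrist.png

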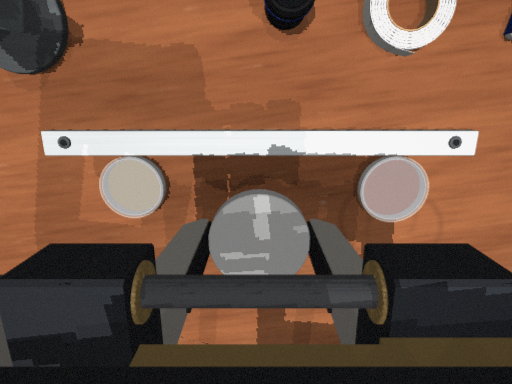

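View pics/g_scene.png

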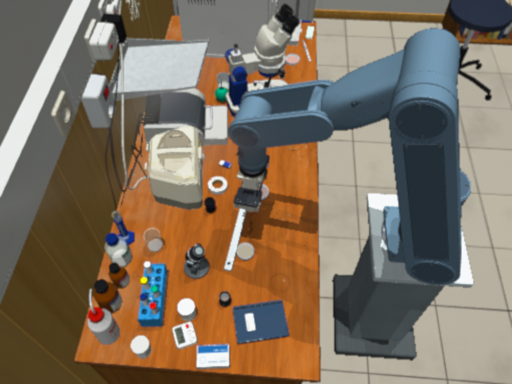

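```bash
python3 - <<'E'
from h import *
import pickle
im=pickle.load(open('g_wrist.pkl','rb'))
hsv=cv2.cvtColor(im['img'],cv2.COLOR_BGR2HSV)
# arc: first non-wood row per column
pts=[]
for x in range(220,300):
    for y in range(175,235):
        if hsv[y,x,1]<70 and hsv[y,x,2]>70: pts.append((x,y-.5));break
pts=np.array(pts)
P=onplane(im,pts,131.2)[:,:2]
A=np.c_[2*P,np.ones(len(P))];
for it in range(3):
    s=np.linalg.lstsq(A,(P**2).sum(1),rcond=None)[0];rr=np.sqrt(s[2]+s[:2]@s[:2])
    e=np.hypot(*(P-s[:2]).T)-rr;k=abs(e)<1;P,A=P[k],A[k]
print(s[:2],rr,len(P),e.std(),'tcp',robot.current_tcp_pos())
from scipy.optimize import least_squares
q=least_squares(lambda c:np.hypot(*(P-c).T)-27.5,s[:2]).x
print('r fixed',q,'offset n,u',(q-robot.current_tcp_pos()[:2])@n2[:2],(q-robot.current_tcp_pos()[:2])@u2[:2])
im=pickle.load(open('p1.pkl','rb'))
E
python3 - <<'E'
import cv2
i=cv2.imread('pics/g_wrist.png');cv2.imwrite('pics/gc.png',cv2.resize(i[120:290,160:360],None,fx=3.4,fy=3.4,interpolation=2))
E
```

```text
[545.16287267 -10.8590249 ] 25.65529422962387 80 0.1432055606800349 tcp [540.74993197 -10.51889068 119.72934571]
r fixed [543.1287392  -10.54774003] offset n,u 2.3621935111652728 0.28213104871189343
```

View pics/gc.png

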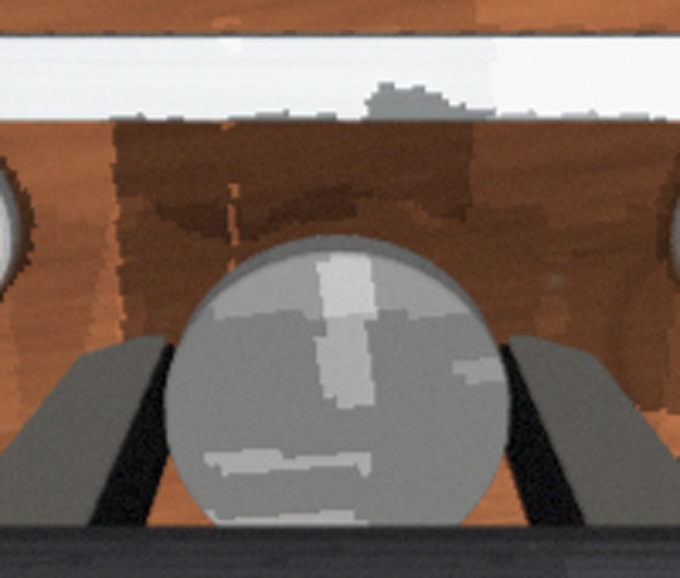

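```bash
python3 - <<'E'
from h import *
import pickle
from scipy.optimize import least_squares
im=pickle.load(open('g_wrist.pkl','rb'))
g=im['img'].max(2).astype(int);S=cv2.cvtColor(im['img'],cv2.COLOR_BGR2HSV)[...,1]
print(g[186:200:1,259],g[186:200,235])
tcp=robot.current_tcp_pos()
def fit(pts,z):
    P=onplane(im,pts,z)[:,:2]
    for it in range(3):
        A=np.c_[2*P,np.ones(len(P))];s=np.linalg.lstsq(A,(P**2).sum(1),rcond=None)[0];rr=np.sqrt(s[2]+s[:2]@s[:2])
        e=np.hypot(*(P-s[:2]).T)-rr;P=P[abs(e)<.8]
    q=least_squares(lambda c:np.hypot(*(P-c).T)-27.5,s[:2]).x
    print(z,'free',s[:2].round(1),rr.round(1),len(P),'fixed',q.round(1),'off n,u',((q-tcp[:2])@n2[:2]).round(2),((q-tcp[:2])@u2[:2]).round(2))
top=[];bot=[]
for x in range(222,298):
    y=175
    while not (S[y,x]<70 and g[y,x]>60): y+=1
    bot.append((x,y-.5))
    seg=g[y:y+14,x]; d=np.diff(seg[1:]); j=1+int(np.argmax(d)); top.append((x,y+j+.5-0))
fit(bot,tcp[2]-2); fit(top,tcp[2]+12)
# reference: same analysis of where TCP projects; other dishes & table
print(proj(im,[tcp]),np.array(bot[38]),np.array(top[38]))
E
```

```text
[ 87  86  89  98 101 104  99 109 158 186 199 198 200 199] [ 63  65  63  63  62  81  86  81  89  97 100 102  96 124]
117.72934570845545 free [539.5 -10.1] 27.8 76 fixed [539.7 -10.2] off n,u -1.04 0.23
131.72934570845547 free [540.8 -10.2] 27.6 72 fixed [540.9 -10.2] off n,u 0.12 0.35
[[259.24552422 233.85462712]] [260.  188.5] [260.  193.5]
```

```bash
python3 - <<'E'
from h import *
import pickle
M=toolR(-.131);o=list(R.from_matrix(M).as_euler('xyz'))
off=np.array([-.5,-.25,2.])
tgt=C+100*AX-M@off
c=n2*537.6+u2*60.2
robot.move_linear(list(c+[0,0,260]),speed=150)
robot.move_ptp(list(tgt+60*AX),o)
robot.move_linear(list(tgt),speed=60)
robot.sleep(.4)
t=robot.current_tcp_pos();Mr=Rm(robot.current_eef_rot())
print('err',t-tgt,'ang',np.arccos(np.clip(-Mr[:,2]@AX,-1,1)),robot.current_gripper_width(),robot.current_joint_vel().round(4),robot.current_t())
D=t+Mr@off-C;print('dist',np.linalg.norm(D),'lateral',np.linalg.norm(D-AX*(D@AX)))
for n in ['wrist','scene','top']:
    im=robot.get_image(n);save(im,'f_'+n);pickle.dump(im,open(f'f_{n}.pkl','wb'))
s=cv2.imread('pics/f_scene.png')[165:315,150:300];w=cv2.imread('pics/f_top.png')[110:230,130:330]
cv2.imwrite('pics/f_sc.png',cv2.resize(s,None,fx=4,fy=4,interpolation=2));cv2.imwrite('pics/f_tc.png',cv2.resize(w,None,fx=4,fy=4,interpolation=2))
E
```

```text
err [0.01829735 0.02989653 0.20163755] ang 0.00030756276256926733 0.58346727366949 [-0.0011  0.0012  0.0013  0.0007  0.001   0.    ] 27.5833
dist 100.17892469495887 lateral 0.09984175733778422
```

View pics/f_sc.png

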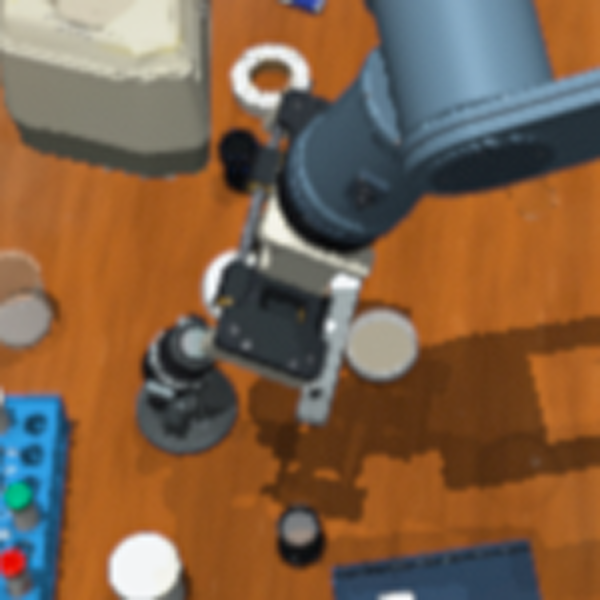

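View pics/f_tc.png

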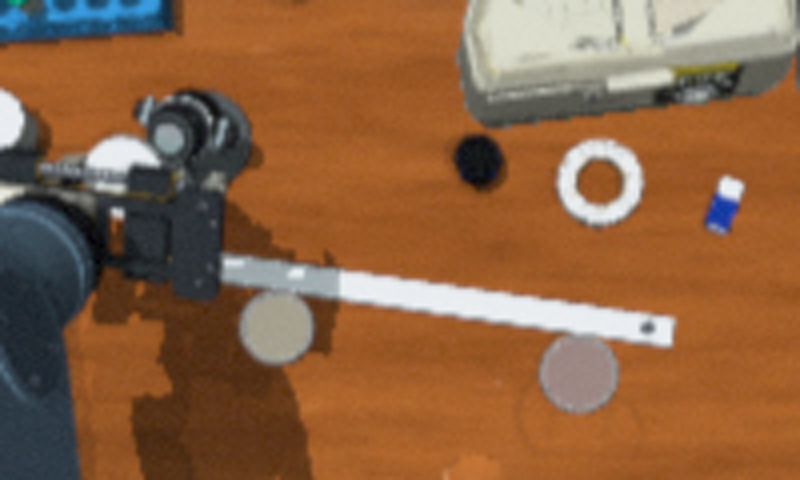

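View pics/f_wrist.png

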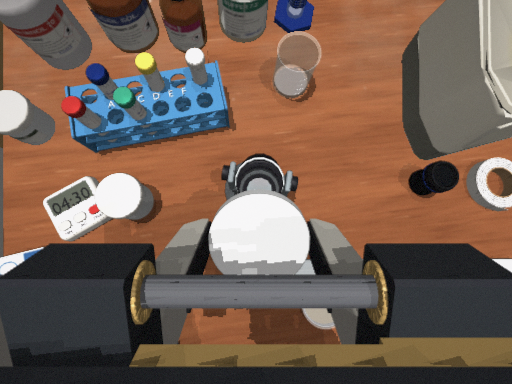

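```bash
python3 - <<'E'
from h import *
import pickle
M=toolR(-.131);th=np.linspace(0,2*np.pi,120)
B=C+100*AX
tiles=[]
for n,(x0,y0,w,h,f) in {'top':(140,110,80,60,4),'scene':(180,215,80,60,4),'wrist':(190,140,140,150,3)}.items():
    im=pickle.load(open(f'f_{n}.pkl','rb'))
    big=cv2.resize(im['img'][y0:y0+h,x0:x0+w],None,fx=f,fy=f,interpolation=2)
    for z,col in [(0,(0,255,0)),(14,(0,0,255))]:
        P=B+AX*z+27.5*(np.outer(np.cos(th),M[:,0])+np.outer(np.sin(th),M[:,1]))
        p=(proj(im,P)-[x0,y0]+.5)*f
        cv2.polylines(big,[p.astype(np.int32)],True,col,1)
    tiles.append(big)
o=np.zeros((480,760,3),np.uint8);o[:240,:320]=tiles[0];o[240:,:320]=tiles[1];o[:450,330:750]=tiles[2]
cv2.imwrite('pics/ov.png',o)
E
```

```text
(no output)
```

View pics/ov.png

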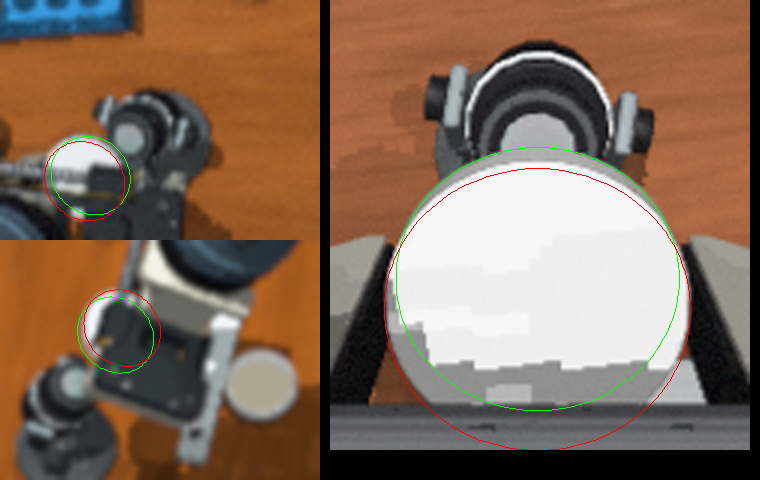

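```bash
cat > tilt.py <<'E'
from h import *
import pickle
from scipy.optimize import least_squares
tcpR={'g':(None,None)}
M=toolR(-.131);off=np.array([-.5,-.25,2.])
pose={'f':(C+100*AX-M@off,M),'g':(np.array([540.75,-10.52,119.7]),Rm([np.pi,0,YB]))}
for nm in 'gf':
    im=pickle.load(open(f'{nm}_wrist.pkl','rb'));t,Mr=pose[nm]
    g=cv2.cvtColor(im['img'],cv2.COLOR_BGR2GRAY).astype(float)
    g=cv2.GaussianBlur(g,(3,1),0)
    print(nm,'cols',[g[182:202,x].astype(int).tolist() for x in (250,262)])
    bot=[];top=[]
    for x in range(226,294):
        d=g[1:,x]-g[:-1,x]
        sb=int(np.hypot(0,0));
        # candidate rising edges between rows 180..225
        arc=np.sqrt(max(0,52**2-(x-259)**2)); yc=241-arc
        lo,hi=int(yc-7),int(yc+10)
        e=d[lo:hi]
        j=int(np.argmax(e)); top.append((x,lo+j+.5,e[j]))
        b=d[lo+j-8:lo+j-2]; k=int(np.argmax(b)) ;bot.append((x,lo+j-8+k+.5,b[k]))
    top=np.array(top);bot=np.array(bot)
    top=top[top[:,2]>12];bot=bot[bot[:,2]>8]
    # into tool frame
    e0,dt=rays(im,top[:,:2]);_,db=rays(im,bot[:,:2])
    e=Mr.T@(e0-t);dt=dt@Mr;db=db@Mr
    def res(q,full=False):
        b,dx,dy=q; out=[]
        # dish up in tool: -z rotated about tool y by b
        up=np.array([np.sin(b),0,-np.cos(b)]);o=np.array([dx,dy,2.])-0
        for D,h in ((dt,14),(db,0)):
            c=np.array([dx,dy,2-7])+up*(h-7)
            s=((c-e)@up)/(D@up);P=e+D*s[:,None];out.append(np.linalg.norm(P-c,axis=1)-27.5)
        return np.concatenate(out)
    s=least_squares(res,[0,0,0],loss='soft_l1',f_scale=.3)
    print(nm,len(top),len(bot),'tilt',s.x[0],'dx,dy',s.x[1:],'rms',np.sqrt(np.mean(res(s.x)**2)), 'rms at 0 tilt',least_squares(lambda q:res([0,*q]),[0,0]).cost)
    print(' top',[top[abs(top[:,0]-259)<2][:,1]],'bot',bot[abs(bot[:,0]-259)<2][:,1])
E
python3 tilt.py
```

```text
g cols [[43, 42, 41, 52, 55, 56, 56, 65, 93, 100, 100, 100, 118, 140, 149, 151, 152, 154, 151, 151], [42, 43, 60, 64, 63, 58, 58, 85, 99, 101, 102, 100, 148, 181, 196, 197, 197, 197, 197, 197]]
g 68 53 tilt 0.08353011204777003 dx,dy [-0.78298421 -0.41290547] rms 1.2159073943918797 rms at 0 tilt 110.49255424498381
 top [array([193.5, 193.5, 193.5])] bot [188.5 188.5 188.5]
f cols [[173, 178, 179, 181, 179, 177, 175, 178, 173, 172, 174, 174, 213, 243, 246, 246, 246, 246, 246, 246], [177, 176, 174, 175, 176, 174, 173, 175, 173, 174, 175, 174, 241, 246, 247, 246, 246, 246, 246, 246]]
f 68 35 tilt 0.0666110989140937 dx,dy [ 0.11008596 -0.05935142] rms 1.271552600675072 rms at 0 tilt 73.79234576661776
 top [array([193.5, 193.5, 193.5])] bot []
```

```bash
python3 - <<'E'
import cv2,numpy as np
a=cv2.imread('pics/g_wrist.png')[180:230,205:315];b=cv2.imread('pics/f_wrist.png')[180:230,205:315]
cv2.imwrite('pics/ed.png',np.vstack([cv2.resize(i,None,fx=6,fy=5.8,interpolation=0) for i in (a,b)]))
E
```

```text
(no output)
```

View pics/ed.png

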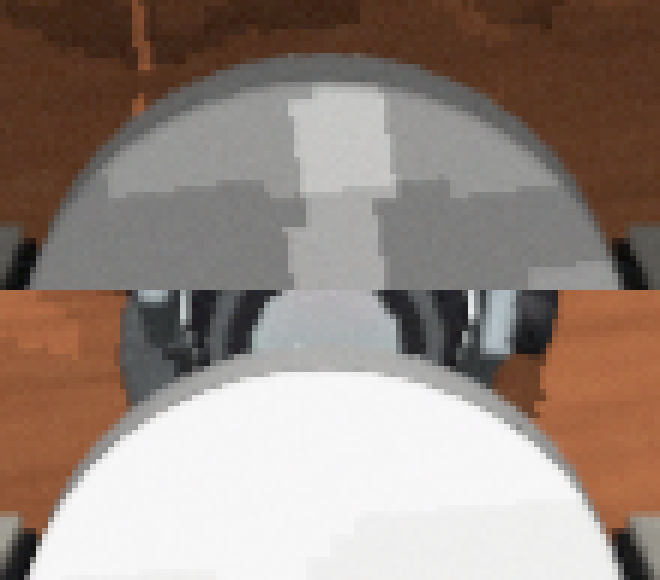

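```bash
cat > tilt2.py <<'E'
from h import *
import pickle
from scipy.optimize import least_squares
M=toolR(-.131);off=np.array([-.5,-.25,2.])
pose={'f':(C+100*AX-M@off,M),'g':(np.array([540.65,-10.5,119.6]),Rm([np.pi,0,YB]))}
pts={'g':([(345,82),(450,105),(520,145),(570,190),(607,240),(230,93),(150,130),(100,180),(50,250)],
 [(330,53),(430,68),(500,100),(545,135),(590,195),(612,235),(250,65),(160,105),(110,145),(60,215)],0),
'f':([(330,372),(430,390),(500,430),(560,485),(600,545),(240,385),(150,430),(90,490),(45,555)],
 [(330,353),(430,368),(490,392),(545,440),(590,505),(250,358),(170,378),(120,425),(70,490)],290)}
for nm in 'gf':
    im=pickle.load(open(f'{nm}_wrist.pkl','rb'));t,Mr=pose[nm]
    c=lambda p:(np.array(p,float)-[0,pts[nm][2]])/[6,5.8]+[205,180]-.5
    e0,dt=rays(im,c(pts[nm][0]));_,db=rays(im,c(pts[nm][1]))
    e=Mr.T@(e0-t);dt=dt@Mr;db=db@Mr
    def res(q):
        b,dx,dy,dz=q;out=[];up=np.array([np.sin(b),0,-np.cos(b)])
        for D,h in ((dt,14),(db,0)):
            cc=np.array([dx,dy,2+dz-7])+up*(h-7)
            s=((cc-e)@up)/(D@up);P=e+D*s[:,None];out.append(np.linalg.norm(P-cc,axis=1)-27.5)
        return np.concatenate(out)
    for lab,fn,x0 in [('free',res,[0,0,0,0]),('dz0',lambda q:res([*q,0]),[0,0,0]),('flat',lambda q:res([0,*q]),[0,0,0])]:
        s=least_squares(fn,x0);J=np.linalg.inv(s.jac.T@s.jac);sg=np.sqrt(2*s.cost/len(s.fun))
        print(nm,lab,s.x.round(3),'sd',(sg*np.sqrt(np.diag(J))).round(3),'rms',sg.round(3))
    print('eye in tool',e)
E
python3 tilt2.py
```

```text
g free [ 0.065  0.411  0.224 -4.74 ] sd [0.012 0.338 0.1   1.461] rms 0.277
g dz0 [ 0.051 -0.639  0.268] sd [0.014 0.125 0.122] rms 0.35
g flat [ 0.04   0.226 -1.805] sd [0.505 0.158 2.07 ] rms 0.444
eye in tool [ 7.22506944e+01 -1.37098418e-01 -1.66876901e+02]
f free [ 0.057 -1.108 -0.254  1.573] sd [0.018 0.547 0.157 2.313] rms 0.422
f dz0 [ 0.061 -0.748 -0.255] sd [0.018 0.151 0.16 ] rms 0.428
f flat [-1.393 -0.254  3.971] sd [0.65  0.194 2.63 ] rms 0.526
eye in tool [ 7.25981188e+01 -1.08224083e-01 -1.67004391e+02]
```

```bash
python3 - <<'E'
from h import *
import pickle
b=0.055
M=toolR(-.131)@R.from_euler('y',b).as_matrix();o=list(R.from_matrix(M).as_euler('xyz'))
off=np.array([-1.0,-.1,2.])
tgt=C+100*AX-M@off
robot.move_linear(list(tgt),o,speed=20)
robot.sleep(.6)
t=robot.current_tcp_pos();Mr=Rm(robot.current_eef_rot())
D=t+Mr@off-C;up=Mr@np.array([np.sin(b),0,-np.cos(b)])
print('dist',D@AX,'lateral',np.linalg.norm(D-AX*(D@AX)),'ang',np.arccos(min(1,up@AX)),robot.current_gripper_width(),robot.current_joint_vel().round(4),robot.current_t())
o=[]
for n in ['wrist','top']:
    im=robot.get_image(n);save(im,'e_'+n)
x=cv2.resize(cv2.imread('pics/e_top.png')[110:230,150:330],None,fx=4,fy=4,interpolation=2);cv2.imwrite('pics/e_tc.png',x)
E
```

```text
dist 99.94556309653974 lateral 0.03455704895150901 ang 0.0001540630733072587 0.5816956255495369 [ 0.0011  0.0021  0.0021 -0.0012 -0.0022 -0.0004] 28.5833
```

View pics/e_tc.png

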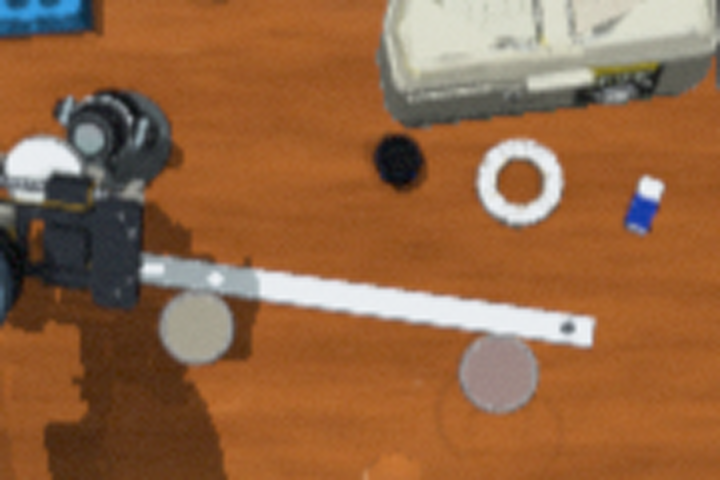

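View pics/e_wrist.png

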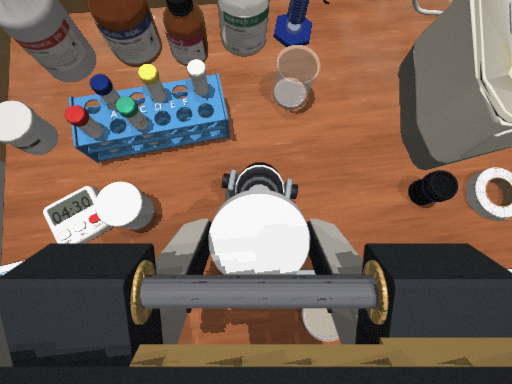

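The held dish still sits at about (259, 240) in the wrist view. The camera stand behind it, at about (260, 185), hasn't moved. In the top view the tan and pink dishes still touch the bar, so I'm handing in.

```bash
python3 -c "
from h import *
print(robot.current_gripper_width(),robot.current_contact_force().round(1)); robot.hand_in(); print(robot.current_t())"
```

```text
0.5837030887215795 [ 1.   0.6 -0.1]
the job is handed in; nothing more can be done
the job is handed in; nothing more can be done
```

I pushed the three dishes (tan, white, pink) against the straightedge, then picked up the white middle one (dish_c) and held it over the inspection camera. I handed in at about 28.7 s.

**Line-up:** Each push stopped on contact, all about 1.3 mm short of the expected spot. The wrist picture afterwards showed no gap at any dish. The tan and pink dishes still touch the bar in the last top view, and nothing looks knocked.

**Camera:** I put the lens at (684.0, 173.2, 123.2) mm, leaning 0.43 rad. The implied pivot height of 79.6 mm agrees with the stated 80 mm. The two direction estimates differed by 0.05 rad in azimuth, so I used a value between them. Adding the coarser top and scene views moved the lens point by about 2 mm, and I kept the wrist-only value.

**Final pose:** From the arm readings, the underside is 99.9 mm from the lens and 0.03 mm off centre. These figures depend on the lens estimate and on how the dish sits in the gripper. The grip reads 54 mm and the arm was still.

**Disagreement:** The wrist views suggested the dish leaned about 0.055 rad in the gripper (estimates ran from 0.05 to 0.08). I turned the tool by 0.055 rad to cancel it, but had no independent check. I'd expect roughly 0.02–0.03 rad of remaining tilt error and 1–2 mm of position error.

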